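# Fit the strainer and screw on the retaining ring of a tea carafe

## Task

Get the tea carafe ready for pouring: set the loose strainer disk, knob up, down onto its seat inside the carafe's mouth and let go of it. Then put the retaining ring over it, feel for the place where it drops into the thread, and screw it clockwise until it comes up against its stop and clamps the strainer, without pressing hard or forcing the ring. Let go, and leave the other things on the table where they are.

Things in the scene. Friction and masses are not known exactly. Their poses are not given: they have to be found in the camera images.
- carafe: heavy, filled steel tea carafe with a black D handle: body 96 mm across, neck 46.6 mm, 135 mm tall; stands firm, does not move or turn. Origin: centre of its underside, z up; the handle reaches 86 mm from the axis along its +y, 15 to 84 mm above the table; the shoulder lies 30 mm below the rim
- carafe_mouth (a point): centre of the carafe's open mouth at rim height (135 mm above the table), z up. The bore is 41.2 mm across; in it a flat springy seat for the strainer, hole 32 mm, lies 3.6 to 4.8 mm below the rim (differs from carafe to carafe) and gives about 1 mm per 15 N
- carafe_thread (a point): on the neck's axis, 5 mm below the rim. Thread outside the neck: four sloping segments, 54 mm across, 46 degrees long, each with a stop at its low end; gaps of about 39 degrees; tops 2.3 mm (start) falling clockwise, seen from above, to 5.2 mm below the rim. They repeat every 90 degrees but at NO fixed angle to the handle: this pose does not tell their angle, it is found by feel
- strainer: loose strainer disk: perforated steel, soft dark rim, 38.6 mm across, 5.5 mm thick, 60 g, with a black lifting knob 12.4 mm across standing 15 mm above its middle (20.5 mm overall). Lies flat, knob up. Origin: centre of its underside, z up. Seated, its top stands 0.7 to 1.9 mm above the rim
- ring: loose black octagonal retaining ring: 63 mm across flats (one faces its +x), 68 over corners, 57 mm inside, 21 mm tall, 150 g, right way up: flange on top, 3 mm thick, its 29 mm hole passes the knob. Origin: centre of its lower edge, z up. With lugs on top of the thread the lower edge stops 9 to 12.5 mm below the rim; dropped in the gaps, 16 to 17.5; screwed home, 18
- ring_lugs (a point): on the axis 8.75 mm above the lower edge, level with four lugs inside, on +x, +y, -x, -y: 8 mm long, 3.5 mm high, reaching in to 49.6 mm across. They drop through the gaps in a window of about 20 degrees in every 90. Then it turns clockwise freely, pulls down 1 to 2 mm over the last 10 to 30 degrees, and meets the stop 40 to 70 degrees after the drop: 0.4 N m is enough there; it then holds
- coffee_jar: bystander: faceted glass jar with a golden lid, 71 mm across, 89 mm tall; origin centre of underside
- sugar_jar: bystander: small glass jar with a dark cap, 44 mm across, 105 mm tall; origin centre of underside
- yellow_cup: bystander: small square yellow cup, 59x59x31 mm; origin centre of underside
- creamer_0: bystander: creamer portion, 37x43x19 mm; origin centre of underside
- creamer_1: bystander: creamer portion, 37x43x19 mm; origin centre of underside
- creamer_2: bystander: creamer portion, 37x43x19 mm; origin centre of underside
- teaspoon: bystander: pale teaspoon 130x26x11 mm, length along its x; origin centre of underside
Things that resemble listed ones, but are neither listed nor needed, are in the scene too. Of the things like the ring, leave any that is purple or red; of the rest the larger one is meant.

How it is judged (in metres and radians):
On the way, in this order (a step that is already met when the one before it is completed fails the run):
1. the strainer lies flat on its seat inside the mouth, released (horizontal distance between strainer and carafe_mouth below 0.003 m and z of strainer in the frame of carafe_mouth between -0.008 and -0.0025 m and angle between strainer's own z axis and vertical below 0.08 rad and contact force between the fingers and strainer below 0.1 N), for 0.2 s.
2. the ring has dropped over the neck onto the strainer, which is still seated (horizontal distance between each of strainer, ring and carafe_mouth below 0.003 m and z of strainer in the frame of carafe_mouth between -0.008 and -0.0025 m and angle between strainer's own z axis and vertical below 0.08 rad and z of ring in the frame of carafe_mouth below -0.0155 m and angle between ring's own z axis and vertical below 0.06 rad), for 0.1 s.
At the end, for the whole second after the job is handed in: Strainer flat on its seat (within 3 mm of centre, underside over 2.5 mm below the rim, level to 0.08 rad); ring over it (within 3 mm of centre, lower edge over 15.5 mm below the rim, level to 0.06 rad), at rest, released, clamping the strainer with over 5 N (all of step 2 and contact force between ring and strainer above 5 N and linear speed of ring below 0.01 m/s and contact force between the fingers and ring below 0.1 N and contact force between the fingers and strainer below 0.1 N); the robot touches nothing.
It fails at once if the strainer is crushed: the ring presses on it with more than 60 N (contact force between ring and strainer above 60 N).
It fails at once if the ring is forced: pressed or jammed against the carafe's neck, its thread or the thread's stops with more than 150 N (contact force between ring and carafe above 150 N or contact force between ring and carafe_thread above 150 N).
It fails at once if the strainer is forced against the carafe with more than 30 N (contact force between strainer and carafe above 30 N).
It fails at once if the gripper or arm pushes against the carafe with more than 15 N (contact force between any of the fingers, the arm and carafe above 15 N).
It fails at once if a bystander is moved more than 25 mm (distance of any of coffee_jar, sugar_jar, yellow_cup, creamer_0, creamer_1, creamer_2, teaspoon from where it was at the start of the episode above 0.025 m).
It also fails if it takes over 67 s, if anything falls off the work surface, if the arm or the gripper's body presses on something with over 40 N, if the wrist force passes 120 N, or if a joint passes its speed limit or range.

## Robot

A 6-joint arm with a two-finger parallel gripper is mounted at the origin on a cart in front of the work surface, level with it; the furniture and walls round the work are solid. World frame = base frame: x ahead of the robot, y to its left, z up, the work surface at z = 0. Lengths are in m, angles in degrees, forces in N, time in s.
With the tool pointing down it reaches from about 0.3 to 0.75 m from the base axis. Payload 8.5 kg.
Tool frame: the origin (TCP) lies on the centre line of the jaws, within the pads' length; the fingertips stand tips_ahead ahead of it and the grasp point (between the pads) lies 3 mm ahead of it (tips_ahead is the distance from the TCP to the fingertips, in m); z points along the fingers, y is the line along which they close (so a half turn about z gives the same grasp; the last joint's range is limited). The gripper opens to 85 mm and grips with 20 to 120 N. Pads are 22 mm wide; open, the fingers measure 114 mm over their backs; the gripper's body (76 mm by 85 mm) begins 54 mm behind the grasp point. The pads swing forward as they close: fully open they stand 13 mm farther back than shut.
Start: joints at [-81.721, 21.807, 74.336, -0, 83.858, -12.336], TCP at [0.194, -0.515, 0.253] pointing down, gripper open.
Joint ranges: [-178.18, 178.18], [-50.72, 133.34], [12.68, 142.11], [-81.47, 261.47], [9.98, 163.14], [-165.26, 165.26]. Speed limits (degrees/s): [136.94, 136.94, 180, 180, 180, 180].

## Interface

Orientations are given as a 3x3 rotation matrix whose columns are the frame's x, y, z axes.
In Python, from rig import observe, get_image, close_job, tips_ahead gives the robot as it stands.
- The arm moves only by the shell command python3 -m creep 'ROWS' [FORCE]. ROWS is 1 to 10 rows, parted by a bar, with the numbers parted by spaces; each row has 5 numbers: dx, dy, dz in shares of 0.25 m (1.0 is 0.25 m), then a turn about the tool's z in parts of the range, where 1.0 means 90 degrees, then the finger opening in m; each row shifts and turns the commanded pose from where the row before left it, along the tool's axes as they then stand; what a row does not reach is not made up. A row lasts 1/10 s, in which the tool goes at most 0.05 m and 8.59 degrees, less where a joint would pass 70% of its speed; a pose out of reach is approached as far as the arm can. The fingers move at their own pace and stop on an object; FORCE is the grip in N (left out, the last holds). Time passes only in rows, so rows that do not move let the fingers close. It prints the time, the measured TCP pose, the force, the opening and the grip force at its end. No shift or turn number may pass 1 either way. Input that does not fit is refused with a message, and nothing moves.
- observe(): the state, without advancing time (a new reading comes with each control period).
- get_image(name): name is "scene" or "top" or "wrist"; returns a dict with "pixels" (480x640x3 uint8, red, green, blue), "depth" (480x640 float32, m along the optical axis (not along the pixel's ray), 0 where there is no reading), "K" (3x3 intrinsics, pixels), "distortion" ([k1, k2, p1, p2, k3] as OpenCV has them; the pictures are not rectified), "extrinsics" (4x4, takes a point from world to camera coordinates). Camera axes: x right, y down, z forward; pixel columns grow to the right and rows downward; lengths in m; the calibration is good to about 2 mm. A picture is of the moment at which its call begins.
- close_job(): hands the job in; it is judged then, once.
The state is a dict: "time_s": time; "q": joint angles; "qvel": joint speeds; "joint_efforts": joint torques, N m; "position": TCP position; "tool_rot": TCP orientation; "ft_force": force on the tool from outside, world axes, zero at the start; "wrist_torque": the same for the moment, N m; "grip_width": finger opening in m; "gripper_force": force on a finger pad.
Only numpy, scipy, OpenCV 4.12 (cv2) and the standard library are available. Lean on these libraries where they do the work, as an engineer would, in place of code of your own. Each camera call takes 0.05 s, during which the arm holds its last target. There are 200 camera calls.

## Working session

There is one attempt and no reset: what is moved stays moved. The work goes in short steps, Python scripts to look and compute and a shell command to move; the robot and the scene stay as the last step left them, time stands still between calls to the robot, and variables do not carry over. Pictures are saved under pics/ and viewed, at most 10 in all, crops included, and the job is handed in when it is done.

```bash
ls; mkdir -p pics; cat > h.py <<'E'
import numpy as np, cv2
from rig import observe, get_image, tips_ahead
def grab(n):
    im=get_image(n); return im
def cloud(im):
    K=np.array(im["K"]);D=np.array(im["distortion"]);d=im["depth"]
    v,u=np.mgrid[0:480,0:640]
    p=cv2.undistortPoints(np.stack([u,v],-1).reshape(-1,1,2).astype(float),K,D).reshape(480,640,2)
    P=np.dstack([p[...,0]*d,p[...,1]*d,d])
    E=np.array(im["extrinsics"]);R,t=E[:3,:3],E[:3,3]
    W=(P-t)@R
    W[d==0]=np.nan
    return W
E
python3 - <<'E'
from h import *
o=observe();print(o,tips_ahead)
for n in("top","scene"):
    im=grab(n);cv2.imwrite(f"pics/{n}0.png",im["pixels"][:,:,::-1]);np.savez(f"{n}0.npz",W=cloud(im),p=im["pixels"])
    print(n,np.round(im["extrinsics"],3).tolist(),np.isfinite(cloud(im)[...,0]).mean())
E
```

```text
pics
{'time_s': 0.0, 'q': array([-8.17204810e+01,  2.18408806e+01,  7.43849230e+01,  2.04925529e-03,
        8.38589822e+01, -1.23353276e+01]), 'qvel': array([0.03200443, 0.03949665, 0.0106152 , 0.02166542, 0.01581659,
       0.04949638]), 'joint_efforts': array([ 1.78183000e-04, -4.48458982e+01, -2.31275278e+01, -2.09652817e-04,
        4.85433862e-03,  2.19019614e-05]), 'position': array([ 0.19361727, -0.51451117,  0.25271179]), 'tool_rot': array([[ 9.35969722e-01,  3.52080456e-01, -1.77903169e-04],
       [ 3.52080326e-01, -9.35968634e-01,  1.46948832e-03],
       [ 3.50866331e-04, -1.43803278e-03, -9.99998904e-01]]), 'ft_force': array([ 0.42815752, -0.0216786 ,  0.32393473]), 'wrist_torque': array([0.05026279, 0.01423398, 0.00513865]), 'gripper_force': 0.0, 'grip_width': 0.08533278666483064} 0.022
top [[0.027, -1.0, 0.016, -0.119], [-0.994, -0.028, -0.105, 0.548], [0.105, -0.013, -0.994, 1.121], [0.0, 0.0, 0.0, 1.0]] 0.9957291666666667
scene [[0.893, -0.449, -0.007, -0.548], [-0.281, -0.546, -0.789, 0.178], [0.351, 0.707, -0.614, 0.94], [0.0, 0.0, 0.0, 1.0]] 0.9957421875
```

View pics/top0.png

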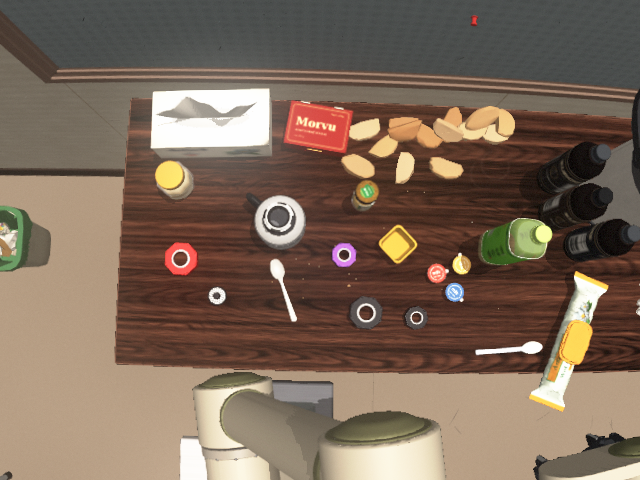

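View pics/scene0.png

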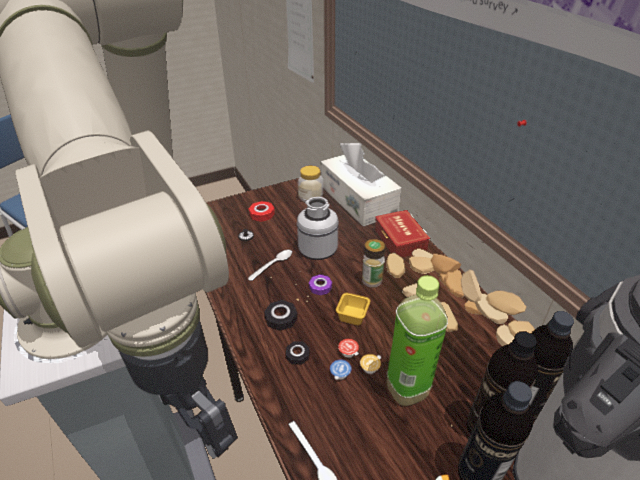

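The top view shows the carafe mouth near px (279,215), the strainer near (217,296), the large black ring at (366,313) and a smaller black one at (416,318). The purple and red rings are at (344,255) and (181,259). The scene view shows the same layout, with the arm clear of the objects.

```bash
python3 - <<'E'
from h import *
z=np.load("top0.npz");W=z["W"];p=z["p"]
def reg(name,u,v,r,zlo,zhi):
    P=W[v-r:v+r+1,u-r:u+r+1].reshape(-1,3);P=P[(P[:,2]>zlo)&(P[:,2]<zhi)]
    (c,rad)=cv2.minEnclosingCircle(P[:,:2].astype(np.float32)) if len(P)>2 else (0,0)
    print(name,len(P),"mean",P.mean(0).round(4),"circ",np.round(c,4),round(rad,4),"zmax",P[:,2].max().round(4), "bbox mid",((P.max(0)+P.min(0))/2).round(4))
for zl,zh in((.12,.15),(.132,.14)): reg("neck",279,215,26,zl,zh)
reg("knob",217,296,10,.015,.03);reg("strainer",217,296,12,.003,.03)
reg("ring",366,313,22,.015,.03);reg("ring2",416,318,16,.01,.03)
T=W[150:200,230:262];
# table z
print("table",[W[v,u].round(4).tolist() for v,u in((330,250),(330,300),(270,230),(280,330))])
# ring octagon
P=W[291:336,344:389].reshape(-1,3);P=P[(P[:,2]>.012)&(P[:,2]<.03)]
h=cv2.convexHull(P[:,:2].astype(np.float32));print("ring minrect",cv2.minAreaRect(h))
C=P[:,:2].mean(0)
for a in range(0,90,5):
    d=np.array([np.cos(np.radians(a)),np.sin(np.radians(a))]);q=P[:,:2]@d;print(a,round(q.max()-q.min(),4),end="; ")
im=np.vstack([np.hstack([cv2.resize(p[v-24:v+24,u-24:u+24],(384,288*4//3),interpolation=cv2.INTER_CUBIC) for u,v in((217,296),(366,313))])])
cv2.imwrite("pics/crop0.png",im[:,:,::-1])
E
```

```text
neck 400 mean [ 0.5802 -0.0344  0.1325] circ [ 0.5801 -0.0343] 0.027 zmax 0.14 bbox mid [ 0.5801 -0.0342  0.1308]
neck 221 mean [ 0.5805 -0.0342  0.1346] circ [ 0.5802 -0.0343] 0.0269 zmax 0.14 bbox mid [ 0.5802 -0.0352  0.136 ]
knob 34 mean [0.4379 0.0914 0.0207] circ [0.4381 0.0918] 0.0065 zmax 0.0246 bbox mid [0.4381 0.0916 0.0207]
strainer 313 mean [0.4376 0.0908 0.0073] circ [0.4353 0.0921] 0.0306 zmax 0.0246 bbox mid [0.4364 0.0906 0.0138]
ring 679 mean [ 0.4125 -0.2052  0.0219] circ [ 0.4125 -0.2054] 0.0335 zmax 0.0285 bbox mid [ 0.4123 -0.2051  0.0219]
ring2 348 mean [ 0.4044 -0.3064  0.0154] circ [ 0.4045 -0.3071] 0.024 zmax 0.0234 bbox mid [ 0.4043 -0.3074  0.0168]
table [[0.3707, 0.0223, -0.0009], [0.3738, -0.0774, 0.0009], [0.4891, 0.0662, 0.003], [0.4749, -0.1346, 0.0008]]
ring minrect ((0.4128189980983734, -0.20529581606388092), (0.06161920353770256, 0.06370211392641068), 83.98704528808594)
0 0.0646; 5 0.0656; 10 0.0663; 15 0.0666; 20 0.0664; 25 0.0656; 30 0.0644; 35 0.0633; 40 0.063; 45 0.0639; 50 0.065; 55 0.0658; 60 0.0662; 65 0.066; 70 0.0654; 75 0.0642; 80 0.0626; 85 0.0615;
```

View pics/crop0.png

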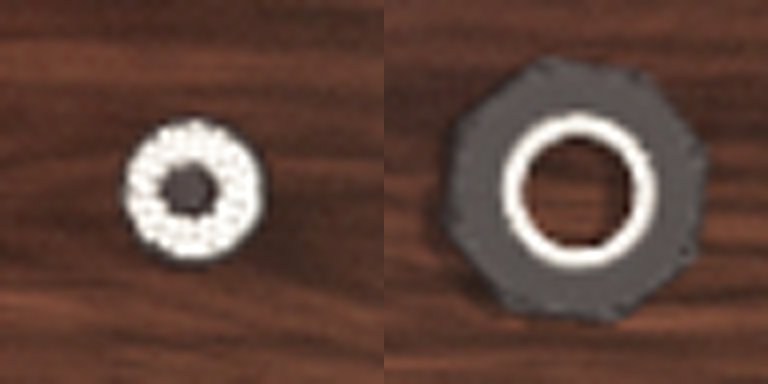

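The left crop (strainer, knob at its centre) and the right crop (black octagon ring with a through-hole) confirm both targets. Next I move over to the strainer.

The manual's scale: shifts go in shares of 0.25 m and turns go in shares of 90 degrees. Converting my numbers, -0.0321 m / 0.25 = -0.1284, 0.0295 m / 0.25 = 0.118.

```bash
cat >> h.py <<'E'
def to(x,y,z,yaw=None):
    o=observe();R=np.array(o["tool_rot"]);d=R.T@(np.array([x,y,z])-o["position"])
    yw=np.degrees(np.arctan2(R[1,0],R[0,0]))
    print("t",round(o["time_s"],2),"pos",o["position"].round(4),"yaw",yw.round(2),"q",o["q"].round(1),"F",np.round(o["ft_force"],1),"T",np.round(o["wrist_torque"],2),"w",round(o["grip_width"],4))
    print("tool delta",d.round(4),"turn",None if yaw is None else round(-(yaw-yw),2))
E
python3 -m creep '0.118 -0.1284 0.0452 0 0.03 | 0.118 -0.1284 0.0452 0 0.03 | 0.118 -0.1284 0.0452 0 0.03 | 0.118 -0.1284 0.0452 0 0.03 | 0.118 -0.1284 0.0452 0 0.03 | 0.118 -0.1284 0.0452 0 0.03 | 0.118 -0.1284 0.0452 0 0.03 | 0.118 -0.1284 0.0452 0 0.03 | 0.118 -0.1284 0.0452 0 0.03 | 0.118 -0.1284 0.0452 0 0.03' 20
python3 -m creep '0.118 -0.1284 0.0452 0 0.03 | 0.118 -0.1284 0.0452 0 0.03 | 0.118 -0.1284 0.0452 0 0.03 | 0.118 -0.1284 0.0452 0 0.03 | 0 0 0 0 0.03'
python3 -c "
from h import *
to(.438,.0916,.08)
im=grab('wrist');cv2.imwrite('pics/w1.png',im['pixels'][:,:,::-1]);W=cloud(im);np.savez('w1.npz',W=W,p=im['pixels'])
m=(np.hypot(W[...,0]-.438,W[...,1]-.0916)<.03)
for a,b in((.015,.026),(.002,.012)):
  P=W[m&(W[...,2]>a)&(W[...,2]<b)];print(len(P),np.median(P,0).round(4) if len(P) else '',((P.max(0)+P.min(0))/2).round(4) if len(P) else '')
"
```

```text
time_s: 1.1
position: [0.357, -0.1088, 0.1399]
tool_rot: [[0.936, 0.352, 0.0], [0.352, -0.936, -0.0], [0.0, 0.0, -1.0]]
ft_force: [0.9, -0.5, -0.4]
grip_width: 0.0299
gripper_force: 0.0
time_s: 1.6
position: [0.4222, 0.0552, 0.0939]
tool_rot: [[0.934, 0.358, -0.002], [0.358, -0.934, 0.001], [-0.001, -0.001, -1.0]]
ft_force: [0.8, -1.0, 0.3]
grip_width: 0.03
gripper_force: 0.0
t 1.6 pos [0.4222 0.0552 0.0939] yaw 20.95 q [ -8.6  21.8 106.8   0.   51.5  60.4] F [ 0.8 -1.   0.3] T [-0.03 -0.   -0.02] w 0.03
tool delta [ 0.0278 -0.0284  0.0139] turn None
333 [0.4378 0.0938 0.0197] [0.4372 0.0938 0.0185]
2278 [0.44   0.0938 0.0041] [0.4375 0.0941 0.007 ]
```

View pics/w1.png

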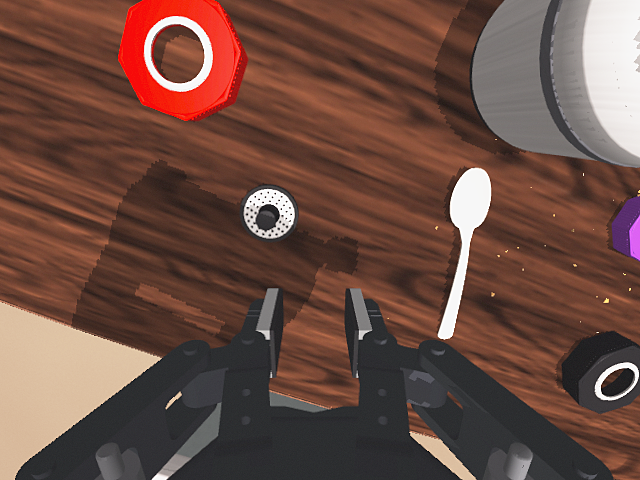

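The wrist view shows the strainer at px (268,212) with its knob up, nothing near it, and the jaws at about px (315,330).

```bash
python3 -m creep '0 0 0 0 0.03'; python3 -c "
from h import *
to(.438,.0926,.08)
im=grab('wrist');W=cloud(im)
m=(np.hypot(W[...,0]-.438,W[...,1]-.0926)<.03)
for a,b in((.015,.026),(.002,.012)):
  P=W[m&(W[...,2]>a)&(W[...,2]<b)];print(len(P),np.median(P,0).round(4),((P.max(0)+P.min(0))/2).round(4),cv2.minEnclosingCircle(P[:,:2].astype(np.float32)))
"
```

```text
time_s: 1.75
position: [0.4218, 0.0511, 0.095]
tool_rot: [[0.936, 0.353, -0.001], [0.353, -0.936, -0.0], [-0.001, -0.0, -1.0]]
ft_force: [0.8, -0.9, 0.4]
grip_width: 0.0303
gripper_force: 0.0
t 1.75 pos [0.4218 0.0511 0.095 ] yaw 20.65 q [ -9.1  21.6 106.9  -0.   51.6  60.2] F [ 0.8 -0.9  0.4] T [-0.04  0.01 -0.  ] w 0.0303
tool delta [ 0.0298 -0.0331  0.015 ] turn None
339 [0.4377 0.0938 0.0198] [0.4372 0.0938 0.0185] ((0.43690329790115356, 0.09362834692001343), 0.006317696999758482)
2244 [0.4401 0.0935 0.0041] [0.4374 0.0936 0.007 ] ((0.43702834844589233, 0.0938355028629303), 0.01946238800883293)
```

In the tool's units: 0.025 m / 0.25 = 0.1, 0.018 m / 0.25 = 0.072.

```bash
python3 -m creep '0.0588 -0.0684 0.04 0 0.03 | 0.0588 -0.0688 0.04 0 0.03 | 0 0 0 0 0.03 | 0 0 0.1 0 0.03 | 0 0 0.072 0 0.03 | 0 0 0 0 0.03 | 0 0 0 0 0.0 | 0 0 0 0 0.0 | 0 0 0 0 0.0 | 0 0 0 0 0.0' 30; python3 -c "
from h import *
to(.4372,.0935,.0315)"
```

```text
time_s: 2.8
position: [0.4379, 0.0934, 0.033]
tool_rot: [[0.936, 0.352, 0.002], [0.352, -0.936, -0.001], [0.001, 0.001, -1.0]]
ft_force: [-1.5, -3.9, 7.5]
grip_width: 0.0102
gripper_force: 29.9
t 2.8 pos [0.4379 0.0934 0.033 ] yaw 20.63 q [ -3.2  29.9 107.1  -0.   42.8  66.2] F [-1.5 -3.9  7.5] T [-0.64  0.17 -0.02] w 0.0102
tool delta [-0.0006 -0.0004  0.0015] turn None
```

In the tool's units: -0.04 m / 0.25 = -0.16, -0.02 m / 0.25 = -0.08.

```bash
python3 -m creep '0 0 -0.016 0 0.0 | 0 0 -0.08 0 0.0 | 0 0 -0.16 0 0 | 0 0 -0.16 0 0 | 0 0 -0.16 0 0 | 0 0 -0.064 0 0 | 0 0 0 0 0 | 0 0 0 0 0' 30; python3 -c "
from h import *
to(.5802,-.0344,.19)
im=grab('wrist');cv2.imwrite('pics/w2.png',im['pixels'][:,:,::-1]);W=cloud(im);np.savez('w2.npz',W=W,p=im['pixels'])"
```

```text
time_s: 3.6
position: [0.4369, 0.0938, 0.1915]
tool_rot: [[0.936, 0.352, -0.001], [0.352, -0.936, 0.0], [-0.001, -0.0, -1.0]]
ft_force: [-0.4, -0.3, -1.5]
grip_width: 0.0104
gripper_force: 29.3
t 3.6 pos [0.4369 0.0938 0.1915] yaw 20.62 q [-3.1 15.2 95.8  0.  69.1 66.2] F [-0.4 -0.3 -1.5] T [ 0.03 -0.02 -0.05] w 0.0104
tool delta [0.089  0.1705 0.0014] turn None
```

View pics/w2.png

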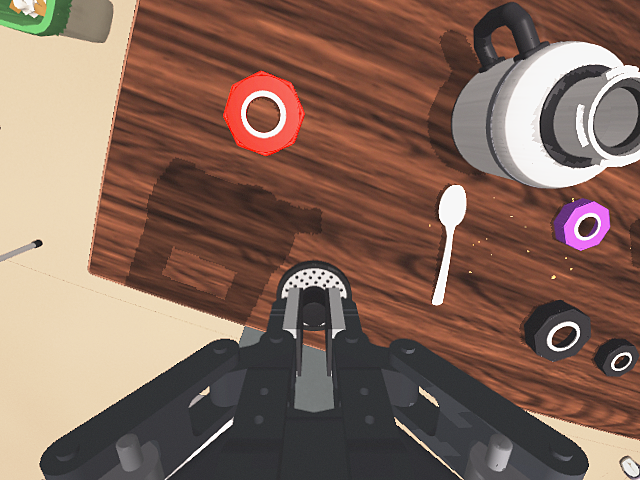

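The strainer hangs level in the jaws, with its disk at px (315,285). The carafe mouth shows at the right edge, so I'll move to see both in one picture.

In the tool's units: 0.045 m / 0.25 = 0.18, 0.04 m / 0.25 = 0.16.

```bash
python3 -m creep '0.008 0.16 0 0 0 | 0.016 0.18 0 0 0 | 0.02 0.18 0 0 0 | 0.02 0.16 0 0 0 | 0 0 0 0 0 | 0 0 0 0 0'; cat > loc.py <<'E'
from h import *
from scipy.optimize import least_squares
import sys
def circ(P,r=None,loss="soft_l1"):
    f=lambda x:np.hypot(P[:,0]-x[0],P[:,1]-x[1])-(x[2] if r is None else r)
    s=least_squares(f,[*P[:,:2].mean(0),.02],loss=loss,f_scale=.0005)
    return s.x,np.sqrt(np.mean(s.fun**2))
im=grab('wrist');W=cloud(im);o=observe();R=np.array(o["tool_rot"]);t=np.array(o["position"])
np.savez("w3.npz",W=W,p=im["pixels"]);cv2.imwrite(sys.argv[1],im["pixels"][:,:,::-1])
L=(W-t)@R   # tool frame
# strainer
m=(np.hypot(L[...,0],L[...,1])<.026)&(L[...,2]>.015)&(L[...,2]<.05)&(L[...,0]>0.003)
P=L[m];print("strainer pts",len(P),"z pct",np.percentile(P[:,2],[5,25,50,75,95]).round(4))
g=im["pixels"].mean(2)
Q=L[m&(g>150)];
if len(Q)>20:
    A=np.c_[Q[:,:2],np.ones(len(Q))];print("plane tilt",np.linalg.lstsq(A,Q[:,2],rcond=None)[0].round(4))
top=np.median(Q[:,2]) if len(Q) else 0
# outer edge by polar bins of points near disk height
q=P[np.abs(P[:,2]-top)<.007]
a=np.degrees(np.arctan2(q[:,1],q[:,0]));rr=np.hypot(q[:,0],q[:,1]);E=[]
for b in range(-70,70,5):
    k=(a>=b)&(a<b+5)
    if k.sum()>5: E.append(q[k][np.argmax(rr[k])])
E=np.array(E);print("disk circ r fixed",circ(E,.0193),"free",circ(E))
print("disk top z world",(t+R@np.array([0,0,top]))[2])
# mouth: outer neck edge at rim height
m=(W[...,2]>.1325)&(W[...,2]<.138)&(np.hypot(W[...,0]-.5802,W[...,1]+.0344)<.035)
P=W[m];c0=((P.max(0)+P.min(0))/2)[:2];print("rim pts",len(P),"bbox",c0.round(4),(P.max(0)-P.min(0)).round(4),"z",np.median(P[:,2]).round(4))
a=np.degrees(np.arctan2(*(P[:,:2]-c0).T[::-1]));rr=np.hypot(*(P[:,:2]-c0).T);O=[];I=[]
for b in range(-180,180,6):
    k=(a>=b)&(a<b+6)
    if k.sum()>3: O.append(P[k][np.argmax(rr[k])]);I.append(P[k][np.argmin(rr[k])])
for n,x in(("out",O),("in",I)):
    c,e=circ(np.array(x));print(n,len(x),c.round(4),round(e,5))
to(.5802,-.0344,.19)
E
python3 loc.py pics/w3.png
```

```text
time_s: 4.25
position: [0.5118, -0.0601, 0.1904]
tool_rot: [[0.936, 0.351, -0.003], [0.351, -0.936, 0.001], [-0.003, -0.003, -1.0]]
ft_force: [0.0, 0.4, -0.9]
grip_width: 0.0102
gripper_force: 29.4
strainer pts 2163 z pct [0.0166 0.0283 0.0294 0.03   0.0314]
plane tilt [-0.0238  0.002   0.03  ]
disk circ r fixed (array([ 0.00038022, -0.00022769,  0.02      ]), np.float64(0.00010888007219744916)) free (array([ 0.00066644, -0.0002258 ,  0.01906769]), np.float64(9.065769868793022e-05))
disk top z world 0.16088381342785227
rim pts 1539 bbox [ 0.5808 -0.031 ] [0.0466 0.0463 0.0039] z 0.1341
out 60 [ 0.5809 -0.031   0.0233] 0.00125
in 60 [ 0.5808 -0.031   0.0206] 0.00012
t 4.3 pos [ 0.5115 -0.0593  0.1907] yaw 20.6 q [-19.8  21.6  85.7   0.   72.8  49.6] F [-1.1  0.3  0.5] T [-0.   -0.03 -0.  ] w 0.0101
tool delta [0.0731 0.0008 0.0006] turn None
```

View pics/w3.png

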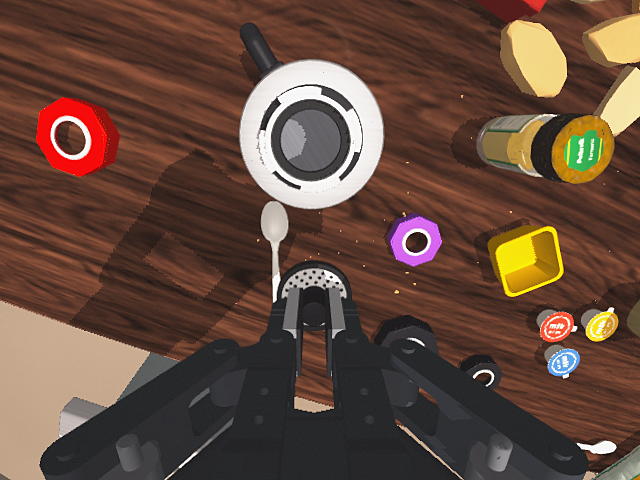

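The wrist view shows the open mouth at px (310,140) with the thread segments as pale arcs round it, and the strainer at (315,285). I'll measure again with the arm still.

```bash
sed -i 's/^print("disk top z world.*/c=circ(E,.0193)[0]; print("disk world",(t+R@np.array([c[0],c[1],top])).round(4))/' loc.py
python3 -m creep '0 0 0 0 0 | 0 0 0 0 0' >/dev/null; python3 loc.py pics/w4.png
python3 -c "
from h import *
z=np.load('w3.npz');W=z['W'];p=z['p'].mean(2)
c=(.5808,-.031);r=np.hypot(W[...,0]-c[0],W[...,1]-c[1]);m=(r>.0236)&(r<.0285)&(W[...,2]>.122)
a=np.degrees(np.arctan2(W[...,1]-c[1],W[...,0]-c[0]))
for b in range(-180,180,10):
  k=m&(a>=b)&(a<b+10);print(b,k.sum(),round(np.median(W[k][:,2]),4) if k.any() else '',round(p[k].mean()) if k.any() else '',end=' | ')
"
```

```text
strainer pts 2149 z pct [0.0167 0.028  0.0291 0.0298 0.0311]
plane tilt [-0.0097  0.0062  0.0296]
disk circ r fixed (array([ 0.00035753, -0.00121552,  0.02      ]), np.float64(0.00010343982833074851)) free (array([ 0.00065247, -0.00120716,  0.01906191]), np.float64(8.240464979805013e-05))
disk world [ 0.5119 -0.0576  0.1626]
rim pts 1491 bbox [ 0.5808 -0.031 ] [0.0466 0.0462 0.0038] z 0.1341
out 60 [ 0.5808 -0.031   0.0233] 0.00092
in 60 [ 0.5808 -0.0309  0.0206] 0.0001
t 4.55 pos [ 0.512  -0.0589  0.1921] yaw 20.69 q [-19.7  21.5  85.7   0.   72.8  49.6] F [-0.4  0.5 -0.7] T [-0.02  0.01  0.01] w 0.0101
tool delta [0.0725 0.0012 0.0021] turn None
-180 9 0.1291 241 | -170 43 0.1291 245 | -160 40 0.1301 243 | -150 48 0.1304 243 | -140 48 0.1312 244 | -130 43 0.1317 238 | -120 0   | -110 0   | -100 0   | -90 9 0.129 212 | -80 46 0.129 244 | -70 52 0.1299 245 | -60 57 0.1302 240 | -50 56 0.1311 245 | -40 58 0.1316 241 | -30 0   | -20 0   | -10 0   | 0 12 0.1285 233 | 10 60 0.1289 243 | 20 67 0.1296 243 | 30 65 0.1303 245 | 40 62 0.1309 246 | 50 52 0.1317 250 | 60 0   | 70 0   | 80 0   | 90 15 0.1286 212 | 100 47 0.1293 242 | 110 47 0.1298 243 | 120 50 0.1303 245 | 130 52 0.1312 245 | 140 46 0.1317 240 | 150 0   | 160 0   | 170 0   |
```

```bash
cat > rel.py <<'E'
from h import *
from scipy.optimize import least_squares
def circ(P,r):
    return least_squares(lambda x:np.hypot(P[:,0]-x[0],P[:,1]-x[1])-r,P[:,:2].mean(0),loss="soft_l1",f_scale=.0005).x
for i in range(4):
    o=observe();t=np.array(o["position"]);R=np.array(o["tool_rot"]);im=grab('wrist');W=cloud(im);L=(W-t)@R
    m=(np.hypot(L[...,0],L[...,1])<.026)&(L[...,2]>.022)&(L[...,2]<.037)&(L[...,0]>0.003);P=W[m]
    d=(P-t)@R;a=np.degrees(np.arctan2(d[:,1],d[:,0]));rr=np.hypot(d[:,0],d[:,1])
    E=np.array([P[k][np.argmax(rr[k])] for b in range(-70,70,5) if (k:=(a>=b)&(a<b+5)).sum()>5])
    c=circ(E,.0193)
    m=(W[...,2]>.1325)&(W[...,2]<.138)&(np.hypot(W[...,0]-.5808,W[...,1]+.031)<.026);Q=W[m]
    q=((Q.max(0)+Q.min(0))/2)[:2]
    rel=R.T@np.array([*(q-c),0]);print("tcp",t.round(4),"disk",c.round(4),"mouth",q.round(4),"rel tool",rel[:2].round(4))
E
python3 rel.py
```

```text
tcp [ 0.512  -0.0589  0.1921] disk [ 0.512  -0.0578] mouth [ 0.5808 -0.0312] rel tool [ 0.0738 -0.0006]
tcp [ 0.512  -0.059   0.1922] disk [ 0.512  -0.0579] mouth [ 0.5808 -0.031 ] rel tool [ 0.0739 -0.0009]
tcp [ 0.5121 -0.0592  0.1922] disk [ 0.5121 -0.058 ] mouth [ 0.5808 -0.0311] rel tool [ 0.0738 -0.001 ]
tcp [ 0.5121 -0.0593  0.1923] disk [ 0.5122 -0.0582] mouth [ 0.5808 -0.0311] rel tool [ 0.0738 -0.0012]
```

In the tool's units: 0.03 m / 0.25 = 0.12, -0.001 m / 0.25 = -0.004.

```bash
python3 -m creep '0.1 0 0 0 0 | 0.12 -0.004 0 0 0 | 0.0752 0 0 0 0 | 0 0 0 0 0 | 0 0 0 0 0 | 0 0 0 0 0 | 0 0 0 0 0'; python3 -c "
from h import *
to(.5808,-.0322,.173)"
```

```text
time_s: 5.45
position: [0.5804, -0.0331, 0.1924]
tool_rot: [[0.936, 0.352, -0.0], [0.352, -0.936, -0.0], [-0.0, 0.0, -1.0]]
ft_force: [0.7, -0.2, -0.9]
grip_width: 0.0102
gripper_force: 29.4
t 5.45 pos [ 0.5804 -0.0331  0.1924] yaw 20.58 q [-14.9  27.7  75.   -0.   77.3  54.5] F [ 0.7 -0.2 -0.9] T [-0.02  0.05 -0.04] w 0.0102
tool delta [ 0.0007 -0.0007  0.0194] turn None
```

In the tool's units: 0.008 m / 0.25 = 0.032, -0.0007 m / 0.25 = -0.0028.

```bash
python3 -m creep '0.0028 -0.0028 0.032 0 0 | 0 0 0.032 0 0 | 0 0 0 0 0 | 0 0 0 0 0 | 0 0 0 0 0 | 0 0 0 0 0'; python3 -c "
from h import *
to(.5808,-.0322,.173);import subprocess"
python3 loc.py pics/w5.png
```

```text
time_s: 6.05
position: [0.5815, -0.032, 0.1763]
tool_rot: [[0.936, 0.352, 0.0], [0.352, -0.936, -0.0], [0.0, 0.0, -1.0]]
ft_force: [-0.1, 0.3, -1.2]
grip_width: 0.0103
gripper_force: 29.4
t 6.05 pos [ 0.5815 -0.032   0.1763] yaw 20.62 q [-14.8  28.7  76.2  -0.   75.1  54.6] F [-0.1  0.3 -1.2] T [ 0.02 -0.02 -0.02] w 0.0103
tool delta [-0.0007 -0.      0.0033] turn None
strainer pts 3778 z pct [0.0184 0.0288 0.0302 0.0447 0.0472]
plane tilt [0.6386 0.1124 0.0289]
disk circ r fixed (array([ 0.00656614, -0.00161292,  0.02      ]), np.float64(0.002392471167532166)) free (array([0.00087281, 0.00039837, 0.02464573]), np.float64(0.001323660487219442))
disk world [ 0.587  -0.0281  0.1345]
rim pts 779 bbox [ 0.5838 -0.0309] [0.0419 0.0465 0.0033] z 0.134
out 39 [ 0.5815 -0.0307  0.0232] 0.00089
in 39 [ 0.5808 -0.0309  0.021 ] 0.00029
t 6.1 pos [ 0.5814 -0.032   0.1763] yaw 20.61 q [-14.8  28.7  76.2   0.   75.1  54.6] F [ 0.6 -0.5 -0.6] T [ 0.01 -0.02  0.05] w 0.0103
tool delta [-0.002   0.0018 -0.0137] turn None
```

```bash
cat > rel2.py <<'E'
from rel import *
E
sed -i 's/^for i in range(4):/for i in range(3):/; s/(L\[...,2\]<.037)/(L[...,2]<.0345)/; s/    q=((Q.max.*/    d=Q[:,:2]-[.5808,-.031];aa=np.degrees(np.arctan2(d[:,1],d[:,0]));rr=np.hypot(d[:,0],d[:,1]);q=circ(np.array([Q[k][np.argmax(rr[k])] for b in range(-180,180,6) if (k:=(aa>=b)\&(aa<b+6)).sum()>3 and rr[k].max()<.0245]),.0233)/' rel.py; python3 rel.py
```

```text
tcp [ 0.5814 -0.032   0.1763] disk [ 0.5815 -0.0309] mouth [ 0.5813 -0.0307] rel tool [-0.0001 -0.0002]
tcp [ 0.5814 -0.0319  0.1763] disk [ 0.5815 -0.0308] mouth [ 0.5813 -0.0307] rel tool [-0.0001 -0.0001]
tcp [ 0.5814 -0.032   0.1763] disk [ 0.5815 -0.0308] mouth [ 0.5813 -0.0307] rel tool [-0.0002 -0.0002]
```

In the tool's units: 0.003 m / 0.25 = 0.012, -0.0004 m / 0.25 = -0.0016.

```bash
python3 -m creep '-0.0016 0 0.012 0 0 | 0 0 0.008 0 0 | 0 0 0.004 0 0 | 0 0 0.004 0 0 | 0 0 0 0 0 | 0 0 0 0 0'; python3 -m creep '0 0 0.004 0 0 | 0 0 0.004 0 0 | 0 0 0 0 0 | 0 0 0 0 0';  python3 -c "
from h import *
to(.581,-.0322,.166)"
```

```text
time_s: 6.85
position: [0.581, -0.0321, 0.1691]
tool_rot: [[0.936, 0.352, 0.0], [0.352, -0.936, -0.0], [0.0, 0.0, -1.0]]
ft_force: [0.2, 0.5, -0.5]
grip_width: 0.0102
gripper_force: 29.4
time_s: 7.25
position: [0.581, -0.0321, 0.1671]
tool_rot: [[0.936, 0.352, -0.0], [0.352, -0.936, 0.0], [-0.0, -0.0, -1.0]]
ft_force: [0.0, 0.2, -0.6]
grip_width: 0.0102
gripper_force: 29.4
t 7.25 pos [ 0.581  -0.0321  0.1671] yaw 20.62 q [-14.8  29.2  77.   -0.   73.8  54.6] F [ 0.   0.2 -0.6] T [0.02 0.02 0.06] w 0.0102
tool delta [-0.      0.0001  0.0011] turn None
```

In the tool's units: 0.001 m / 0.25 = 0.004.

```bash
for i in 1; do python3 -m creep '0 0 0.004 0 0 | 0 0 0 0 0 | 0 0 0 0 0'; done;  python3 -m creep '0 0 0.0028 0 0 | 0 0 0 0 0 | 0 0 0 0 0'
```

```text
time_s: 7.55
position: [0.581, -0.0321, 0.1661]
tool_rot: [[0.936, 0.352, -0.0], [0.352, -0.936, 0.0], [-0.0, -0.0, -1.0]]
ft_force: [0.1, -0.9, 0.0]
grip_width: 0.0101
gripper_force: 29.4
time_s: 7.85
position: [0.581, -0.0321, 0.1654]
tool_rot: [[0.936, 0.352, -0.0], [0.352, -0.936, 0.0], [-0.0, -0.0, -1.0]]
ft_force: [0.1, -0.4, -0.6]
grip_width: 0.0107
gripper_force: 29.4
```

In the tool's units: 0.0007 m / 0.25 = 0.0028.

```bash
python3 -m creep '0 0 0.0028 0 0 | 0 0 0 0 0 | 0 0 0 0 0';  python3 -m creep '0 0 0.0028 0 0 | 0 0 0 0 0 | 0 0 0 0 0'
```

```text
time_s: 8.15
position: [0.581, -0.0321, 0.1647]
tool_rot: [[0.936, 0.352, -0.0], [0.352, -0.936, -0.0], [-0.0, -0.0, -1.0]]
ft_force: [-0.3, 0.7, -0.5]
grip_width: 0.0102
gripper_force: 29.4
time_s: 8.45
position: [0.581, -0.0321, 0.164]
tool_rot: [[0.936, 0.352, -0.0], [0.352, -0.936, -0.0], [-0.0, -0.0, -1.0]]
ft_force: [-0.5, -1.0, -1.0]
grip_width: 0.0101
gripper_force: 29.4
```

```bash
python3 -m creep '0 0 0.002 0 0 | 0 0 0 0 0 | 0 0 0 0 0' | grep -E 'pos|ft';  python3 -m creep '0 0 0.002 0 0 | 0 0 0 0 0 | 0 0 0 0 0'| grep -E 'pos|ft'; python3 -m creep '0 0 0.002 0 0 | 0 0 0 0 0 | 0 0 0 0 0'| grep -E 'pos|ft'
```

```text
position: [0.581, -0.0321, 0.1636]
ft_force: [-0.0, 0.0, 0.8]
position: [0.581, -0.0321, 0.1633]
ft_force: [-1.6, 0.4, 4.4]
position: [0.5811, -0.0321, 0.1631]
ft_force: [-1.9, 0.2, 7.1]
```

In the tool's units: -0.04 m / 0.25 = -0.16, -0.03 m / 0.25 = -0.12.

```bash
python3 -m creep '0 0 -0.002 0 0 | 0 0 0 0 0.035 | 0 0 0 0 0.035 | 0 0 0 0 0.035 | 0 0 -0.04 0 0.035 | 0 0 -0.12 0 0.04 | -0.16 0 -0.08 0 0.05 | -0.16 0 0 0 0.07 | 0 0 0 0 0.07 | 0 0 0 0 0.07'; cat > seat.py <<'E'
from h import *
im=grab('wrist');W=cloud(im);g=im["pixels"].mean(2);cv2.imwrite("pics/seat.png",im["pixels"][:,:,::-1])
r=np.hypot(W[...,0]-.5808,W[...,1]+.031)
P=W[(r<.008)&(W[...,2]>.145)];print("knob",len(P),P.mean(0).round(4),((P.max(0)+P.min(0))/2).round(4))
Q=W[(r<.0185)&(W[...,2]>.128)&(W[...,2]<.14)&(g>120)];A=np.c_[Q[:,:2]-Q[:,:2].mean(0),np.ones(len(Q))]
print("disk",len(Q),np.linalg.lstsq(A,Q[:,2],rcond=None)[0].round(4),((Q.max(0)+Q.min(0))/2).round(4),(Q.max(0)-Q.min(0)).round(4))
N=W[(r>.0207)&(r<.0235)&(W[...,2]>.131)];print("rim z",np.median(N[:,2]).round(4),((N.max(0)+N.min(0))/2).round(4))
to(.4125,-.203,.1,129)
E
python3 seat.py
```

```text
time_s: 10.35
position: [0.5061, -0.0605, 0.224]
tool_rot: [[0.936, 0.351, 0.002], [0.351, -0.936, -0.0], [0.001, 0.001, -1.0]]
ft_force: [0.8, 0.1, -0.4]
grip_width: 0.07
gripper_force: 0.0
knob 430 [ 0.5807 -0.031   0.1501] [ 0.5807 -0.0311  0.1499]
disk 1870 [0.002  0.005  0.1343] [ 0.5806 -0.031   0.1346] [0.0331 0.033  0.0057]
rim z 0.1341 [ 0.5809 -0.0311  0.1336]
t 10.4 pos [ 0.5066 -0.0603  0.2236] yaw 20.6 q [-20.1  19.2  83.6   0.   77.1  49.3] F [ 0.7  0.1 -0.7] T [0.03 0.   0.03] w 0.0701
tool delta [-0.1384  0.1003  0.1236] turn -108.4
```

View pics/seat.png

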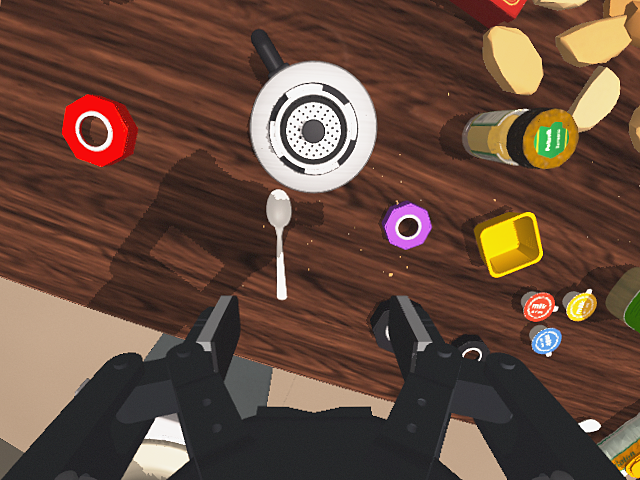

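The strainer is seated level and centred at px (313,131), knob up and released. Next is the ring.

In the tool's units: -0.036 m / 0.25 = -0.144, -0.034 m / 0.25 = -0.136, -8.3 degrees / 90 = -0.0922.

```bash
python3 -m creep '-0.136 0.1 0 0 0.085 | -0.136 0.1 0 0 0.085 | -0.136 0.1 0 0 0.085 | -0.144 0.1 0 0 0.085 | 0 0 0 -0.0922 0.085 | 0 0 0 -0.0922 0.085 | 0 0 0 -0.0922 0.085 | 0 0 0 -0.0922 0.085 | 0 0 0 -0.0922 0.085 | 0 0 0 -0.0922 0.085' >/dev/null; python3 -m creep '0 0 0.04 -0.0922 0.085 | 0 0 0.04 -0.0922 0.085 | 0 0 0.04 -0.0922 0.085 | 0 0 0.04 -0.0922 0.085 | 0 0 0.04 -0.0922 0.085 | 0 0 0 -0.0922 0.085 | 0 0 0 -0.0922 0.085 | 0 0 0 0 0.085 | 0 0 0 0 0.085 | 0 0 0 0 0.085'; cat > ring.py <<'E'
from h import *
im=grab('wrist');W=cloud(im);cv2.imwrite("pics/ring.png",im["pixels"][:,:,::-1]);g=im["pixels"].max(2)
r=np.hypot(W[...,0]-.4125,W[...,1]+.2045)
P=W[(r<.045)&(W[...,2]>.016)&(W[...,2]<.024)];print("ring",len(P),((P.max(0)+P.min(0))/2).round(4),np.median(P[:,2]).round(4))
(c,rad)=cv2.minEnclosingCircle(P[:,:2].astype(np.float32));print(c,rad)
for a in range(0,180,3):
    q=P[:,0]*np.cos(np.radians(a))+P[:,1]*np.sin(np.radians(a));q=np.sort(q);print(a,round(q[-1]-q[0],4),round((q[-1]+q[0])/2-(c[0]*np.cos(np.radians(a))+c[1]*np.sin(np.radians(a))),4),end="; ")
to(*c,.04,129)
E
python3 ring.py
```

```text
time_s: 12.4
position: [0.4125, -0.2025, 0.173]
tool_rot: [[-0.621, 0.784, 0.0], [0.784, 0.621, -0.0], [-0.0, 0.0, -1.0]]
ft_force: [-0.3, -0.9, -1.0]
grip_width: 0.0853
gripper_force: 0.0
ring 3406 [ 0.4111 -0.2024  0.0197] 0.0203
(0.41148287057876587, -0.2027052491903305) 0.0336768738925457
0 0.0642 -0.0004; 3 0.065 -0.0003; 6 0.0656 -0.0003; 9 0.066 -0.0003; 12 0.0663 -0.0003; 15 0.0666 -0.0003; 18 0.0667 -0.0003; 21 0.0666 -0.0003; 24 0.0664 -0.0003; 27 0.0659 -0.0003; 30 0.0654 -0.0003; 33 0.0648 -0.0004; 36 0.0641 -0.0004; 39 0.0638 -0.0001; 42 0.064 0.0002; 45 0.0648 0.0002; 48 0.0656 0.0001; 51 0.0663 0.0001; 54 0.0667 0.0001; 57 0.067 0.0; 60 0.0671 0.0; 63 0.0671 -0.0; 66 0.0669 -0.0; 69 0.0666 -0.0; 72 0.0661 0.0; 75 0.0654 0.0001; 78 0.0646 0.0001; 81 0.0636 0.0002; 84 0.0628 0.0003; 87 0.0633 0.0003; 90 0.0639 0.0003; 93 0.0647 0.0003; 96 0.0654 0.0003; 99 0.0659 0.0003; 102 0.0663 0.0002; 105 0.0665 0.0003; 108 0.0666 0.0003; 111 0.0665 0.0003; 114 0.0662 0.0003; 117 0.0658 0.0003; 120 0.0652 0.0003; 123 0.0645 0.0002; 126 0.0636 0.0002; 129 0.0632 0.0001; 132 0.0636 0.0004; 135 0.0638 0.0006; 138 0.0644 0.0007; 141 0.0648 0.0007; 144 0.0653 0.0005; 147 0.0658 0.0005; 150 0.0661 0.0004; 153 0.0662 0.0004; 156 0.0662 0.0003; 159 0.066 0.0003; 162 0.0656 0.0003; 165 0.0651 0.0003; 168 0.0645 0.0003; 171 0.0638 0.0003; 174 0.0629 0.0003; 177 0.0634 0.0003; t 12.45 pos [ 0.4124 -0.2025  0.173 ] yaw 128.4 q [-41.   17.6  95.7   0.   66.7 -79.4] F [0.7 0.8 0.7] T [-0.02  0.02  0.01] w 0.0851
tool delta [ 0.0004 -0.0009  0.133 ] turn -0.6
```

View pics/ring.png

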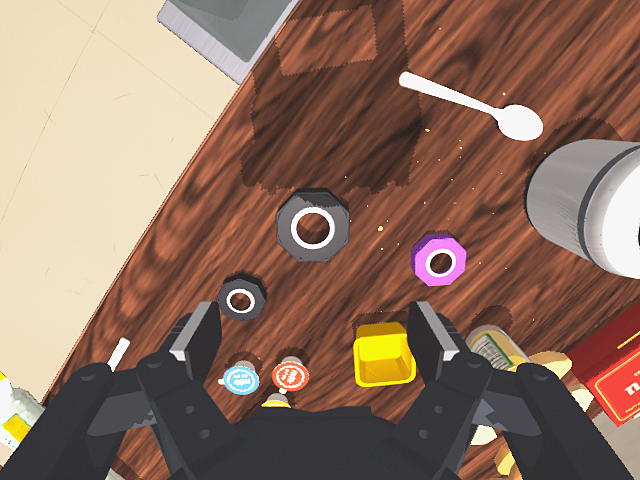

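The wrist view shows the larger black ring at px (313,225), clear of the small one at (241,300). I'll check how far the tips reach at this opening, then descend.

The manual's scale: shifts go in shares of 0.25 m and turns go in shares of 90 degrees. Converting my numbers, 0.04 m / 0.25 = 0.16, 0.03 m / 0.25 = 0.12, -0.6 degrees / 90 = -0.0067.

```bash
python3 -c "
from h import *
o=observe();W=cloud(grab('wrist'));L=(W-np.array(o['position']))@np.array(o['tool_rot'])
for s in(-1,1):
  P=L[(s*L[...,1]>.03)&(s*L[...,1]<.075)&(np.abs(L[...,0])<.03)&(L[...,2]<.05)];print(len(P),P.max(0).round(4),P.min(0).round(4),np.percentile(P[:,2],[50,90,99]).round(4))
"
python3 -m creep '0 -0.0036 0.16 -0.0067 0.085 | 0 0 0.16 0 0.085 | 0 0 0.12 0 0.085 | 0 0 0.04 0 0.085 | 0 0 0.02 0 0.085 | 0 0 0 0 0.085 | 0 0 0 0 0.085'; python3 -c "
from h import *
to(.4115,-.2027,.04,129)"
```

```text
18231 [ 0.0196 -0.03    0.0106] [-0.014  -0.0742 -0.0763] [-0.0484 -0.017   0.0045]
18473 [0.0194 0.0748 0.0104] [-0.0124  0.03   -0.0765] [-0.0487 -0.017   0.0044]
time_s: 13.2
position: [0.412, -0.2034, 0.0491]
tool_rot: [[-0.631, 0.776, 0.002], [0.776, 0.631, -0.001], [-0.002, 0.0, -1.0]]
ft_force: [-0.1, 0.3, -0.2]
grip_width: 0.0853
gripper_force: 0.0
t 13.2 pos [ 0.412  -0.2034  0.0491] yaw 129.11 q [-41.1  28.9 104.5   0.   46.5 -80.2] F [-0.1  0.3 -0.2] T [-0.    0.03  0.01] w 0.0853
tool delta [0.0009 0.0001 0.0091] turn 0.11
```

In the tool's units: 0.02 m / 0.25 = 0.08, 0.008 m / 0.25 = 0.032.

```bash
python3 -m creep '0.0028 0 0.08 0 0.085 | 0 0 0.032 0 0.085 | 0 0 0 0 0.085 | 0 0 0 0 0.05 | 0 0 0 0 0.05 | 0 0 0 0 0.05 | 0 0 0 0 0.05 | 0 0 0 0 0.05' 40; python3 -c "
from h import *
to(.4115,-.2027,.04,129)
o=observe();W=cloud(grab('wrist'));L=(W-np.array(o['position']))@np.array(o['tool_rot'])
P=L[(np.hypot(L[...,0],L[...,1])<.03)&(L[...,2]>-.01)&(L[...,2]<.015)];print('ring top in tool z',np.median(P[:,2]).round(4))
"
```

```text
time_s: 14.0
position: [0.4113, -0.2027, 0.021]
tool_rot: [[-0.631, 0.776, 0.001], [0.776, 0.631, -0.001], [-0.002, 0.0, -1.0]]
ft_force: [-0.5, -0.3, 6.4]
grip_width: 0.0623
gripper_force: 43.7
t 14.0 pos [ 0.4113 -0.2027  0.021 ] yaw 129.13 q [-41.1  31.9 106.   -0.   42.  -80.2] F [-0.5 -0.3  6.4] T [0.06 0.26 0.06] w 0.0623
tool delta [-0.0001  0.0002 -0.019 ] turn 0.13
ring top in tool z 0.0006
```

In the tool's units: -0.045 m / 0.25 = -0.18, -0.04 m / 0.25 = -0.16.

```bash
python3 -m creep '0 0 -0.04 0 0.05 | 0 0 -0.16 0 0.05 | 0 0 -0.18 0 0.05 | 0 0 -0.18 0 0.05 | 0 0 -0.16 0 0.05 | 0 0 0 0 0.05 | 0 0 0 0 0.05' >/dev/null; cat > ringt.py <<'E'
from h import *
from scipy.optimize import least_squares
o=observe();t=np.array(o['position']);R=np.array(o['tool_rot']);im=grab('wrist');W=cloud(im);L=(W-t)@R;g=im["pixels"]
m=(np.abs(L[...,1])<.0295)&(np.abs(L[...,0])<.04)&(L[...,2]>-.004)&(L[...,2]<.006)
P=L[m];A=np.c_[P[:,:2],np.ones(len(P))];print("plane",np.linalg.lstsq(A,P[:,2],rcond=None)[0].round(4),len(P),"x range",P[:,0].min().round(4),P[:,0].max().round(4))
Q=L[m&(g.min(2)>180)];a=np.degrees(np.arctan2(Q[:,1],Q[:,0]));rr=np.hypot(Q[:,0],Q[:,1])
E=np.array([Q[k][np.argmax(rr[k])] for b in range(-180,180,8) if (k:=(a>=b)&(a<b+8)).sum()>2])
s=least_squares(lambda x:np.hypot(E[:,0]-x[0],E[:,1]-x[1])-x[2],[0,0,.018],loss="soft_l1",f_scale=.0005);print("white circle",s.x.round(4),np.sqrt(np.mean(s.fun**2)).round(5),len(E))
c=t+R@np.array([s.x[0],s.x[1],0]);print("ring world",c.round(4),"move tool",(R.T@(np.array([.5807,-.0311,t[2]])-c)).round(4))
to(.5807,-.0311,.185)
E
python3 ringt.py
```

```text
plane [ 0.0096 -0.0005  0.0007] 12580 x range -0.0321 0.0323
white circle [-0.0003  0.0002  0.0186] 0.00029 45
ring world [ 0.4111 -0.2022  0.2007] move tool [0.0258 0.2395 0.    ]
t 14.8 pos [ 0.4105 -0.202   0.1996] yaw 129.11 q [-41.1  15.6  93.5   0.   70.9 -80.2] F [-0.3 -0.6 -2.1] T [ 0.08  0.   -0.  ] w 0.062
tool delta [0.0252 0.2399 0.0146] turn None
```

In the tool's units: 0.045 m / 0.25 = 0.18, 0.0445 m / 0.25 = 0.178.

```bash
python3 -m creep '-0.02 0.12 0 0 0.05 | -0.04 0.18 0 0 0.05 | -0.04 0.18 0 0 0.05 | -0.04 0.18 0 0 0.05 | -0.04 0.178 0 0 0.05 | 0 0.12 0 0 0.05 | 0 0 0 0 0.05 | 0 0 0 0 0.05 | 0 0 0 0 0.05 | 0 0 0 0 0.05' >/dev/null; cat >> ringt.py <<'E'
r=np.hypot(W[...,0]-.5807,W[...,1]+.0311)
k=W[(r<.012)&(W[...,2]>.145)&(W[...,2]<.155)];print("knob",len(k),((k.max(0)+k.min(0))/2).round(4),(k.max(0)-k.min(0)).round(4))
n=W[(r<.026)&(W[...,2]>.1325)&(W[...,2]<.1345)];print("rim",len(n),((n.max(0)+n.min(0))/2).round(4),(n.max(0)-n.min(0)).round(4))
a=np.degrees(np.arctan2(W[...,1]+.0311,W[...,0]-.5807));m=(r>.024)&(r<.0285)&(W[...,2]>.122)
print([(b,int((m&(a>=b)&(a<b+4)).sum())) for b in range(-180,180,4)])
E
python3 ringt.py
```

```text
plane [ 0.0094 -0.      0.0008] 12558 x range -0.0313 0.0323
white circle [-0.0008  0.001   0.0171] 0.00024 9
ring world [ 0.6258 -0.087   0.1997] move tool [0.0718 0.0002 0.0001]
t 15.85 pos [ 0.6246 -0.087   0.2   ] yaw 129.05 q [-18.7  32.2  65.6  -0.   82.3 -57.7] F [-0.2  0.2 -1.2] T [-0.02  0.01  0.02] w 0.0621
tool delta [0.071  0.0011 0.015 ] turn None
knob 524 [ 0.5806 -0.0312  0.1501] [0.0124 0.0126 0.0037]
rim 2690 [ 0.5808 -0.0312  0.1335] [0.0467 0.0466 0.002 ]
[(-180, 0), (-176, 6), (-172, 14), (-168, 17), (-164, 15), (-160, 16), (-156, 17), (-152, 16), (-148, 19), (-144, 18), (-140, 21), (-136, 16), (-132, 16), (-128, 18), (-124, 13), (-120, 0), (-116, 0), (-112, 0), (-108, 0), (-104, 0), (-100, 0), (-96, 0), (-92, 0), (-88, 0), (-84, 7), (-80, 14), (-76, 15), (-72, 15), (-68, 15), (-64, 17), (-60, 17), (-56, 18), (-52, 17), (-48, 18), (-44, 19), (-40, 18), (-36, 16), (-32, 6), (-28, 0), (-24, 0), (-20, 0), (-16, 0), (-12, 0), (-8, 0), (-4, 0), (0, 0), (4, 0), (8, 15), (12, 17), (16, 16), (20, 18), (24, 18), (28, 20), (32, 18), (36, 18), (40, 20), (44, 21), (48, 19), (52, 21), (56, 19), (60, 0), (64, 0), (68, 0), (72, 0), (76, 0), (80, 0), (84, 0), (88, 0), (92, 0), (96, 13), (100, 20), (104, 20), (108, 20), (112, 20), (116, 19), (120, 21), (124, 17), (128, 21), (132, 21), (136, 19), (140, 20), (144, 21), (148, 4), (152, 0), (156, 0), (160, 0), (164, 0), (168, 0), (172, 0), (176, 0)]
```

In the tool's units: 0.03 m / 0.25 = 0.12, 0.025 m / 0.25 = 0.1, 6.2 degrees / 90 = 0.0689.

```bash
python3 -m creep '0.1 0.002 0 0 0.05 | 0.12 0.002 0 0 0.05 | 0.0652 0 0 0 0.05 | 0 0 0 0.0689 0.05 | 0 0 0 0 0.05 | 0 0 0 0 0.05 | 0 0 0 0 0.05 | 0 0 0 0 0.05' >/dev/null; python3 ringt.py | grep -vE '^\[|rim|knob'; python3 -c "
from h import *
to(.5807,-.0311,.165)"
```

```text
plane [0.0097 0.0002 0.0008] 12571 x range -0.0318 0.0324
white circle [-0.0027  0.0014  0.0154] 0.0003 7
ring world [ 0.5837 -0.0322  0.1999] move tool [ 0.0025 -0.0019  0.    ]
t 16.7 pos [ 0.5811 -0.0306  0.1999] yaw 122.94 q [-14.7  27.4  74.2  -0.   78.4 -47.6] F [-0.1  0.2 -0.8] T [ 0.   -0.01  0.  ] w 0.0621
tool delta [-0.0002 -0.0006  0.0149] turn None
t 16.7 pos [ 0.5811 -0.0306  0.1999] yaw 122.94 q [-14.7  27.4  74.2  -0.   78.4 -47.6] F [-0.1  0.2 -0.8] T [ 0.   -0.01  0.  ] w 0.0621
tool delta [-0.0002 -0.0006  0.0349] turn NoneTraceback (most recent call last):
  File "ringt.py", line 12, in <module>
    k=W[(r<.012)&(W[...,2]>.145)&(W[...,2]<.155)];print("knob",len(k),((k.max(0)+k.min(0))/2).round(4),(k.max(0)-k.min(0)).round(4))
                                                                        ~~~~~^^^
    return umr_maximum(a, axis, None, out, keepdims, initial, where)
ValueError: zero-size array to reduction operation maximum which has no identity
```

In the tool's units: 0.02 m / 0.25 = 0.08, -0.0006 m / 0.25 = -0.0024.

```bash
python3 -m creep '-0.0008 -0.0024 0.08 0 0.05 | 0 0 0.072 0 0.05 | 0 0 0.024 0 0.05 | 0 0 0.012 0 0.05 | 0 0 0 0 0.05 | 0 0 0 0 0.05'|grep -E 'pos|ft';python3 -m creep '0 0 0.004 0 0.05 | 0 0 0.004 0 0.05 | 0 0 0 0 0.05 | 0 0 0 0 0.05'|grep -E 'pos|ft'
```

```text
position: [0.581, -0.0309, 0.1538]
ft_force: [0.1, -0.6, -1.8]
position: [0.5807, -0.0308, 0.1511]
ft_force: [0.5, 0.7, -1.6]
```

```bash
python3 -m creep '0 0 0.004 0 0.05 | 0 0 0.004 0 0.05 | 0 0 0 0 0.05 | 0 0 0 0 0.05'|grep -E 'pos|ft';python3 -m creep '0 0 0.004 0 0.05 | 0 0 0.004 0 0.05 | 0 0 0 0 0.05 | 0 0 0 0 0.05'|grep -E 'pos|ft';python3 -m creep '0 0 0.004 0 0.05 | 0 0 0 0 0.05 | 0 0 0 0 0.05'|grep -E 'pos|ft'
```

```text
position: [0.5806, -0.0308, 0.149]
ft_force: [-0.6, -0.0, -1.9]
position: [0.5806, -0.0308, 0.147]
ft_force: [-0.6, 0.5, -1.8]
position: [0.5806, -0.0308, 0.146]
ft_force: [-0.0, -0.4, -1.1]
```

In the tool's units: 0.001 m / 0.25 = 0.004.

```bash
for r in 1 2 3; do :; done; python3 -m creep '0 0 0.004 0 0.05 | 0 0 0 0 0.05 | 0 0 0 0 0.05'|grep -E 'pos|ft';python3 -m creep '0 0 0.004 0 0.05 | 0 0 0 0 0.05 | 0 0 0 0 0.05'|grep -E 'pos|ft'
```

```text
position: [0.5807, -0.0308, 0.1451]
ft_force: [0.2, -0.2, -0.1]
position: [0.5807, -0.0308, 0.145]
ft_force: [-2.5, 1.3, 7.6]
```

In the tool's units: 7.5 degrees / 90 = 0.0833.

```bash
python3 -m creep '0 0 0 0.0833 0.05 | 0 0 0 0.0833 0.05 | 0 0 0 0.0833 0.05 | 0 0 0 0.0833 0.05 | 0 0 0 0.0833 0.05 | 0 0 0 0.0833 0.05 | 0 0 0 0 0.05 | 0 0 0 0 0.05 | 0 0 0 0 0.05'|grep -E 'pos|ft';python3 -m creep '0 0 0.004 0 0.05 | 0 0 0.004 0 0.05 | 0 0 0 0 0.05 | 0 0 0 0 0.05'|grep -E 'pos|ft'; python3 -c "
from h import *
to(.5807,-.0311,.14)"
```

```text
position: [0.5806, -0.0308, 0.144]
ft_force: [0.3, 0.1, -1.5]
position: [0.5806, -0.0308, 0.142]
ft_force: [-0.4, 0.1, -1.9]
t 20.7 pos [ 0.5806 -0.0308  0.142 ] yaw 77.93 q [-14.7  30.6  79.   -0.   70.4  -2.6] F [-0.4  0.1 -1.9] T [ 0.04  0.01 -0.  ] w 0.0622
tool delta [-0.0003  0.0002  0.002 ] turn None
```

In the tool's units: 0.001 m / 0.25 = 0.004.

```bash
python3 -m creep '0 0 0.004 0 0.05 | 0 0 0.004 0 0.05 | 0 0 0 0 0.05 | 0 0 0 0 0.05'|grep -E 'pos|ft';python3 -m creep '0 0 0.0028 0 0.05 | 0 0 0 0 0.05 | 0 0 0 0 0.05'|grep -E 'pos|ft';python3 -m creep '0 0 0.002 0 0.05 | 0 0 0 0 0.05 | 0 0 0 0 0.05'|grep -E 'pos|ft'
```

```text
position: [0.5806, -0.0308, 0.14]
ft_force: [0.3, -0.3, -2.1]
position: [0.5806, -0.0308, 0.1393]
ft_force: [0.5, 1.1, -1.9]
position: [0.5807, -0.0308, 0.139]
ft_force: [-0.4, -0.6, -0.2]
```

In the tool's units: 7 degrees / 90 = 0.0778.

```bash
python3 -m creep '0 0 0 0.0778 0.05 | 0 0 0 0.0778 0.05 | 0 0 0 0.0778 0.05 | 0 0 0 0.0778 0.05 | 0 0 0 0 0.05 | 0 0 0 0 0.05'|grep -E 'pos|ft|rot'; python3 -c "
from h import *
to(.5807,-.0311,.14)"
```

```text
position: [0.5807, -0.0309, 0.139]
tool_rot: [[0.641, 0.767, 0.0], [0.767, -0.641, -0.0], [0.0, 0.0, -1.0]]
ft_force: [0.5, 0.6, 0.7]
t 22.3 pos [ 0.5807 -0.0309  0.139 ] yaw 50.1 q [-14.7  30.8  79.2  -0.   69.9  25.2] F [0.5 0.6 0.7] T [-0.06 -0.04  0.01] w 0.0621
tool delta [-0.0002  0.0001 -0.001 ] turn None
```

In the tool's units: 0.0002 m / 0.25 = 0.0008, 6 degrees / 90 = 0.0667.

```bash
S='import sys
from h import *
to(.5807,-.0311,.14)'; python3 -m creep '0 0 0.0008 0.0667 0.05 | 0 0 0.0008 0.0667 0.05 | 0 0 0 0 0.05 | 0 0 0 0 0.05'>/dev/null; python3 -c "$S";  python3 -m creep '0 0 0.0008 0.0556 0.05 | 0 0 0 0 0.05 | 0 0 0 0 0.05'>/dev/null; python3 -c "$S"
```

```text
t 22.7 pos [ 0.5809 -0.0308  0.1388] yaw 38.15 q [-14.7  30.8  79.2   0.   69.9  37.2] F [ 0.6 -0.1  3.7] T [ 0.04 -0.07 -0.02] w 0.0619
tool delta [-0.0003  0.0001 -0.0012] turn None
t 23.0 pos [ 0.581  -0.0308  0.1385] yaw 33.12 q [-14.7  30.8  79.2   0.   69.9  42.2] F [2.2 0.1 4.1] T [ 0.16 -0.28 -0.09] w 0.0619
tool delta [-0.0004  0.0001 -0.0015] turn None
```

In the tool's units: 0.0002 m / 0.25 = 0.0008, 4 degrees / 90 = 0.0444.

```bash
S='import sys
from h import *
to(.5807,-.0311,.14)'; python3 -m creep '0 0 0.0008 0.0444 0.05 | 0 0 0 0 0.05 | 0 0 0 0 0.05'>/dev/null; python3 -c "$S";  python3 -m creep '0 0 0.0008 0.0444 0.05 | 0 0 0 0 0.05 | 0 0 0 0 0.05'>/dev/null; python3 -c "$S";  python3 -m creep '0 0 0.0008 0.0444 0.05 | 0 0 0 0 0.05 | 0 0 0 0 0.05'>/dev/null; python3 -c "$S"
```

```text
t 23.3 pos [ 0.5811 -0.0308  0.1383] yaw 29.08 q [-14.7  30.9  79.2   0.   69.8  46.2] F [4.3 1.3 3.6] T [ 0.33 -0.65 -0.13] w 0.0617
tool delta [-0.0005  0.0001 -0.0017] turn None
t 23.6 pos [ 0.5812 -0.0308  0.1382] yaw 25.06 q [-14.7  30.9  79.2   0.   69.8  50.2] F [4.2 1.2 2. ] T [ 0.26 -0.74 -0.01] w 0.0619
tool delta [-0.0006  0.     -0.0018] turn None
t 23.9 pos [ 0.5818 -0.031   0.138 ] yaw 21.16 q [-14.7  30.9  79.2  -0.   69.7  54.2] F [ 8.4 -0.   2. ] T [ 0.16 -1.13  0.86] w 0.0621
tool delta [-0.0011 -0.0003 -0.002 ] turn None
```

In the tool's units: -0.04 m / 0.25 = -0.16, -0.02 m / 0.25 = -0.08.

```bash
python3 -m creep '0 0 0 0 0.085 | 0 0 0 0 0.085 | 0 0 0 0 0.085 | 0 0 0 0 0.085 | 0 0 -0.08 0 0.085 | 0 0 -0.16 0 0.085 | -0.16 0 -0.08 0 0.085 | -0.16 0 0 0 0.085 | 0 0 0 0 0.085 | 0 0 0 0 0.085'; python3 - <<'E'
from h import *
im=grab('wrist');W=cloud(im);g=im["pixels"];cv2.imwrite("pics/fin.png",g[:,:,::-1])
r=np.hypot(W[...,0]-.5807,W[...,1]+.0311)
k=W[(r<.012)&(W[...,2]>.145)&(W[...,2]<.155)];print("knob",len(k),((k.max(0)+k.min(0))/2).round(4),k[:,2].max())
Q=W[(r<.037)&(W[...,2]>.132)&(W[...,2]<.142)&(r>.02)];A=np.c_[Q[:,:2]-Q[:,:2].mean(0),np.ones(len(Q))]
print("ring",len(Q),np.linalg.lstsq(A,Q[:,2],rcond=None)[0].round(4),((Q.max(0)+Q.min(0))/2).round(4),(Q.max(0)-Q.min(0)).round(4),cv2.minEnclosingCircle(Q[:,:2].astype(np.float32)))
to(.5807,-.0311,.14)
E
```

```text
time_s: 24.9
position: [0.5056, -0.0596, 0.218]
tool_rot: [[0.934, 0.356, 0.0], [0.356, -0.934, -0.0], [0.0, 0.0, -1.0]]
ft_force: [0.8, -1.1, 0.4]
grip_width: 0.0849
gripper_force: 0.0
knob 452 [ 0.5807 -0.0311  0.1491] 0.15105182303431874
ring 6215 [-0.0017  0.0008  0.1373] [ 0.5804 -0.0306  0.1366] [0.068  0.0674 0.0066] ((0.5803768038749695, -0.030549870803952217), 0.03407837077975273)
t 24.95 pos [ 0.5062 -0.0594  0.2178] yaw 20.9 q [-20.   19.5  84.2   0.   76.3  49.1] F [-0.5 -0.5 -1. ] T [-0.05 -0.02  0.03] w 0.0851
tool delta [0.0797 0.0001 0.0778] turn None
```

View pics/fin.png

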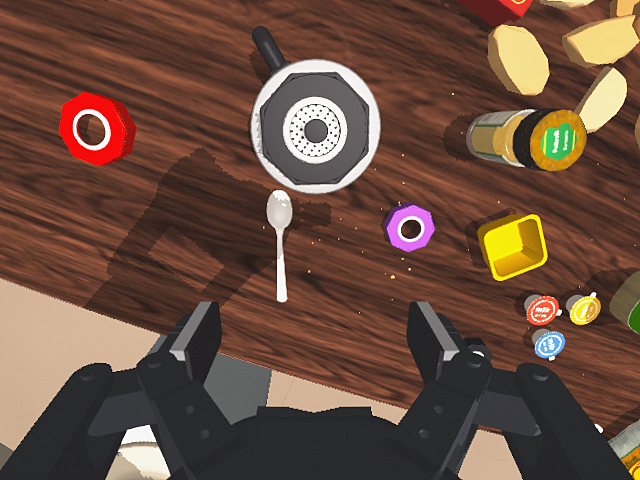

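The final view shows the ring level and centred on the neck at px (315,131), with the knob through its hole and the jaws clear. The ring's lower edge is about 18 mm below the rim, and the strainer was pressed down about 1 mm, or roughly 15 N of clamp force.

```bash
python3 -c "
from rig import close_job
print(close_job())"
```

```text
the job is handed in; nothing more can be done
None
```

The strainer is seated, the ring is screwed clockwise to its stop and clamps it, everything is released, and the job was handed in at about 25 s of the 67 s; the judge's verdict was not shown.

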